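# Switch the peg feeder to its other chute and let the pegs run

### The arm

A 6-joint arm with a two-finger parallel gripper is mounted at the origin on the work surface. World frame = base frame: x ahead of the robot, y to its left, z up, the work surface at z = 0. Lengths are in m, angles in rad, forces in N, time in s.
With the tool pointing down it reaches from about 0.4 to 0.825 m from the base axis. Payload 7 kg.
Tool frame: the origin (TCP) lies at the centre of the arm's flange, where the gripper is bolted on; the fingertips stand 178 mm ahead of it and the grasp point (between the pads) lies 159 mm ahead of it; z points along the fingers, y is the direction in which the jaws open and shut (so a half turn about z gives the same grasp; the last joint's range is limited). The gripper opens to 88 mm and grips with 3 to 60 N. Pads are 19 mm wide; open, the fingers measure 130 mm over their backs; the gripper's body (78 mm by 193 mm) begins 47 mm behind the grasp point.
Start: joints at [1.557, 0.359, 0.012, 0, -1.224, -0.288], TCP at [0.201, 0.644, 0.405] pointing down, gripper open.
Joint ranges: [-3.07, 3.07], [-1.43, 2.12], [-1.02, 1.25], [-3.03, 1.67], [-3.05, -0], [-3.03, 3.03]. Speed limits (rad/s): [2.39, 2.39, 3.01, 3.14, 3.14, 3.14].

### API

Orientations are given as [roll, pitch, yaw] about the fixed x, y, z axes, in that order (R = Rz(yaw) Ry(pitch) Rx(roll)).
In Python, from station import * gives the robot as it stands.
- The arm moves only by the tool send_rows, never from a script. Its argument "motion" is a list of rows, each an object with "offset": the shift along the tool's x, y, z in cm, a list of three; "turn": the turn about the tool's z in degrees. In form: [{"offset": [x, y, z], "turn": turn}, ...]. A call has 1 to 8 rows; each row is the pose to reach, as a shift and turn from the pose commanded when the call began, along the tool's axes at that moment; what a row does not reach only later rows make up. A row lasts 1/10 s, in which the tool goes at most 50 mm and 8.59 degrees, less where a joint would pass 70% of its speed; a pose out of reach is approached as far as the arm can. A call with a gripper value outside its range is refused whole. "hand" is the opening, from -1 (shut) to 1 (fully open), set as the call begins (left out, the last holds). The fingers move at their own pace and stop on an object; "squeeze" is the grip in N (left out, the last holds). Time passes only in rows, so rows that repeat a pose let the fingers close. It gives the time, the measured TCP pose, the force and the opening at its end, in the units of the state.
- get_state(): the state, without advancing time (a new reading comes with each control period).
- grab_frame(name): name is "side" or "top" or "wrist"; returns a dict with "frame" (420x560x3 uint8, blue, green, red), "range_z" (420x560 float32, m along the optical axis (not along the pixel's ray), 0 where there is no reading), "vertical_fov" (degrees; the focal length in pixels is half the picture's height over the tangent of half this angle, whatever the lens; pixels are square), "cx", "cy" (the principal point, pixels), "cam_to_world" (4x4, takes a point from camera to world coordinates). Camera axes: x right, y up, looking along -z (the intrinsics and any distortion apply to the point x, -y, -z); pixel columns grow to the right and rows downward; lengths in m; the calibration is good to about 2 mm. A picture is of the moment at which its call begins.
- job_done(): hands the job in, once; it reports no verdict.
The state is a dict: "t": time; "q": joint angles; "qd": joint speeds; "joint_efforts": joint torques, N m; "eef_pos": TCP position; "ee_rot": TCP orientation; "force": force on the tool from outside, world axes, zero at the start; "moment": the same for the moment, N m; "width": finger opening in m.
Only numpy, scipy, OpenCV 4.12 (cv2) and the standard library are available. Lean on these libraries where they do the work, as an engineer would, in place of code of your own. Each camera call takes 0.05 s, during which the arm holds its last target. There are 200 camera calls.

### The job

The four wooden pegs waiting on the feeder's ramp belong in the tray opposite to the one the tumbling gate is set for now. Press down the gate's raised thumb tab so that it rocks fully over to its other stop, then press the blade stop's bar fully down so that all four pegs roll off, down the other chute and into its tray. Just press with the fingertips: lift nothing, do not touch the pegs, leave the clamp, tape measure, cartridge and hammer where they are, and finish clear of everything once the pegs have come to rest.

Things in the scene. Friction and masses are not known exactly. Their poses are not given: they have to be found in the camera images.
- feeder: Peg feeder, a fixed stand on a plywood base 160 mm deep (x), 580 mm wide (y), 18 mm thick. Origin: centre of the base's underside on the bench, straight below the gate's pivot; x points to its back (roughly away from the robot), y to its left, z up; left and right below are its own. From top down: feed ramp with blade stop, tumbling gate, then a chute and a tray on either side. Its top is at z = 275 mm.
- ramp (a point): Middle of the feed ramp's floor (x = 0, y = 97 mm, z = 229 mm in the feeder's frame). The ramp is an aluminium channel 92 mm deep (x) over y = 28 to 166 mm, falling 0.18 rad towards the feeder's middle, side walls 18 mm high; four pegs wait on it. From its lower end pegs drop through an open throat (y = 28 to -45 mm, walls up to z = 270 mm) onto the gate's middle. It stands over the gate's left arm.
- gate (a joint): Tumbling seesaw gate, a steel channel 170 mm long, 88 mm deep, rocking on a shaft along the feeder's x at z = 152 mm. In rad: +0.38 = left end down on its stop (feeds left), -0.38 = right end down (feeds right); it starts at one of them. Once past the middle, its tumbler weight (behind, x = 58 to 74 mm, up to z = 256 mm) drops it to the stop and keeps it there. Pressing a raised tab takes 1 to 3 N.
- tab_left (a point): Middle of the pressing place on the upper face of the gate's left thumb tab, a flat steel tongue 36 mm wide (y) at the front of the gate's left end, reaching over x = -45 to -152 mm. In the feeder's frame this point lies at x = -128, y = about 61 mm, and z = 180 mm when raised, 131 mm when down. The space over and under the tab's outer 90 mm is free.
- tab_right (a point): The same point on the right thumb tab, at y = about -61 mm; one tab is up when the other is down.
- stop (a joint): Blade stop that holds the pegs back: a steel blade standing 16 mm out of a slot in the ramp, carried by a press bar that bridges the ramp. In m: 0 = up (shut), 0.0165 = pressed fully down, the blade sunk flush and the pegs free to roll away under the bar. It moves straight down, stays where it is left, and takes 3 to 5 N.
- stop_bar (a point): Centre of the upper face of the blade stop's press bar, a flat steel bar 100 mm long (x), 28 mm wide (y), 6 mm thick, the highest part of the feeder. In the feeder's frame: x = 0, y = 44 mm, z = 275 mm when up, 258 mm when fully down. The pegs queue close behind it (from y = 48 mm), their tops at z = 246 to 259 mm. Free above.
- tray_left: Left catch tray, grey plastic, 116 mm (x) by 126 mm (y), walls 52 mm high and 4 mm thick, the outer one 122 mm high. Origin: centre of its underside, 218 mm to the left of the feeder's middle and 18 mm above the bench. Fixed; axes as the feeder's. A short chute (y = 83 to 160 mm, z = 118 down to 81 mm, side walls 24 mm high) leads into it from the gate.
- tray_right: Right catch tray with its chute, the mirror image, 218 mm to the right of the feeder's middle.
- peg1: Wooden peg 1 of 4 (1 is next to the blade stop), a smooth cylinder 24 mm in diameter and 70 mm long, lying along the feeder's x axis on the feed ramp. Origin: its centre; own x axis along its length.
- peg2: Wooden peg 2 of 4 (1 is next to the blade stop), a smooth cylinder 24 mm in diameter and 70 mm long, lying along the feeder's x axis on the feed ramp. Origin: its centre; own x axis along its length.
- peg3: Wooden peg 3 of 4 (1 is next to the blade stop), a smooth cylinder 24 mm in diameter and 70 mm long, lying along the feeder's x axis on the feed ramp. Origin: its centre; own x axis along its length.
- peg4: Wooden peg 4 of 4 (1 is next to the blade stop), a smooth cylinder 24 mm in diameter and 70 mm long, lying along the feeder's x axis on the feed ramp. Origin: its centre; own x axis along its length.
- clamp: Bystander: bar clamp lying on the bench in front of the left tray, steel bar 300 mm long (own x), blue jaws reaching 93 mm to own +y, 30 mm high. Origin: middle of the bar, on the bench. Loose.
- tape: Bystander: black tape measure, 70 by 66 by 36 mm, on the bench in front of the feeder. Origin: centre of its underside. Loose.
- cartridge: Bystander: white adhesive cartridge standing on the bench to the right of the feeder, 48 mm in diameter, 235 mm high with its nozzle. Origin: centre of its underside. Loose.
- hammer: Bystander: hammer about 270 mm long lying on the bench in front of the right tray, under 50 mm high. Origin on the bench within its length. Loose.
There are look-alikes about, which are no part of the job. What is shaped like the peg2 but green or red is not meant.

How it is judged:
On the way, in this order (a step that is already met when the one before it is completed fails the run):
1. the gate has been rocked over to its other stop while the blade stop is still up (distance of tab_left from where it was at the start of the episode above 0.04 m and (value of joint gate above 0.35 rad or value of joint gate below -0.35 rad) and value of joint stop below 0.006 m), for 0.2 s.
2. the blade stop is pressed fully down (value of joint stop above 0.0145 m), for 0.2 s.
At the end, for the whole second after the job is handed in: The gate rests on the stop opposite to the one it started on (within 0.03 rad), the blade stop is down to within 2 mm of its end, and all four pegs lie at rest in the tray on the gate's lowered side (distance of tab_left from where it was at the start of the episode above 0.04 m and value of joint stop above 0.0145 m and ((value of joint gate above 0.35 rad and (x of peg1 in the frame of tray_left between -0.058 and 0.058 m and y of peg1 in the frame of tray_left between -0.063 and 0.063 m and z of peg1 in the frame of tray_left between 0 and 0.07 m) and (x of peg2 in the frame of tray_left between -0.058 and 0.058 m and y of peg2 in the frame of tray_left between -0.063 and 0.063 m and z of peg2 in the frame of tray_left between 0 and 0.07 m) and (x of peg3 in the frame of tray_left between -0.058 and 0.058 m and y of peg3 in the frame of tray_left between -0.063 and 0.063 m and z of peg3 in the frame of tray_left between 0 and 0.07 m) and (x of peg4 in the frame of tray_left between -0.058 and 0.058 m and y of peg4 in the frame of tray_left between -0.063 and 0.063 m and z of peg4 in the frame of tray_left between 0 and 0.07 m)) or (value of joint gate below -0.35 rad and (x of peg1 in the frame of tray_right between -0.058 and 0.058 m and y of peg1 in the frame of tray_right between -0.063 and 0.063 m and z of peg1 in the frame of tray_right between 0 and 0.07 m) and (x of peg2 in the frame of tray_right between -0.058 and 0.058 m and y of peg2 in the frame of tray_right between -0.063 and 0.063 m and z of peg2 in the frame of tray_right between 0 and 0.07 m) and (x of peg3 in the frame of tray_right between -0.058 and 0.058 m and y of peg3 in the frame of tray_right between -0.063 and 0.063 m and z of peg3 in the frame of tray_right between 0 and 0.07 m) and (x of peg4 in the frame of tray_right between -0.058 and 0.058 m and y of peg4 in the frame of tray_right between -0.063 and 0.063 m and z of peg4 in the frame of tray_right between 0 and 0.07 m))) and linear speed of each of peg1, peg2, peg3, peg4 below 0.03 m/s); the robot touches nothing.
It fails at once if the feeder is pushed with the arm or the hand instead of the fingertips (contact force between the arm and feeder above 10 N).
It fails at once if a peg is touched by the robot (contact force between any of the fingers, the arm and peg1 above 0.3 N or contact force between any of the fingers, the arm and peg2 above 0.3 N or contact force between any of the fingers, the arm and peg3 above 0.3 N or contact force between any of the fingers, the arm and peg4 above 0.3 N).
It fails at once if a peg is lifted off the ramp (z of any of peg1, peg2, peg3, peg4 in the frame of feeder above 0.29 m).
It fails at once if a bystander is moved by more than 25 mm or lifted (distance of any of clamp, tape, cartridge, hammer from where it was at the start of the episode above 0.025 m).
It also fails if it takes over 42 s, if anything falls off the work surface, if the arm or the gripper's body presses on something with over 40 N, if the wrist force passes 120 N, or if a joint passes its speed limit or range.

## Working session

There is one attempt and no reset: what is moved stays moved. The work goes in short steps, Python scripts to look and compute and a tool call to move; the robot and the scene stay as the last step left them, time stands still between calls to the robot, and variables do not carry over. Pictures are saved under pics/ and viewed, about 8 in all and at most 12, crops included, and the job is handed in when it is done.

Besides the shell and the picture viewer there is one more tool, called in YAML: its name, and indented under it one key for each argument. send_rows: Moves the arm, as the interface text tells. Its arguments: {"type":"object","properties":{"motion":{"type":"array"},"hand":{"type":"number"},"squeeze":{"type":"number"}},"required":["motion"]}

```bash
mkdir -p pics; cat > h.py <<'E'
from station import *
import numpy as np, cv2
def load(n):
    f=grab_frame(n); np.savez(f'pics/{n}.npz',**f); return f
def cloud(f):
    d=f['range_z']; H,W=d.shape; fl=H/2/np.tan(np.radians(f['vertical_fov'])/2)
    v,u=np.mgrid[:H,:W]
    P=np.stack([(u-f['cx'])/fl*d,-(v-f['cy'])/fl*d,-d,np.ones_like(d)],-1)
    P=(P@np.array(f['cam_to_world']).T)[...,:3]; P[d<=0]=np.nan; return P
E
python3 - <<'E'
from h import *
fs=[load(n) for n in('side','top')]
for n,f in zip(('side','top'),fs):
    cv2.imwrite(f'pics/{n}0.png',f['frame']); print({k:v for k,v in f.items() if k not in('frame','range_z')}, (f['range_z']>0).mean())
print(get_state())
E
```

```text
{'vertical_fov': 50.39186155598351, 'cx': 281.0211851500028, 'cy': 215.55565799906498, 'cam_to_world': array([[-0.99704665,  0.04830217, -0.05970666,  0.5006601 ],
       [-0.07589921, -0.738366  ,  0.67011564,  0.62833368],
       [-0.01171733,  0.67266824,  0.73985144,  0.93026969],
       [ 0.        ,  0.        ,  0.        ,  1.        ]])} 0.9960501700680272
{'vertical_fov': 47.464855243165076, 'cx': 289.82621238641525, 'cy': 207.75120967785605, 'cam_to_world': array([[ 2.02685365e-02,  9.94028702e-01, -1.07219992e-01,
         3.91151053e-01],
       [-9.99790479e-01,  2.04584380e-02,  6.71373847e-04,
        -6.38134068e-02],
       [ 2.86091843e-03,  1.07183920e-01,  9.94235094e-01,
         1.46899452e+00],
       [ 0.00000000e+00,  0.00000000e+00,  0.00000000e+00,
         1.00000000e+00]])} 0.9961734693877551
{'t': 0.1, 'q': array([ 1.55712026e+00,  3.59296279e-01,  1.11405305e-02, -3.10722328e-04,
       -1.22409275e+00, -2.88080982e-01]), 'qd': array([-5.17985020e-04, -2.51691833e-04,  9.62093013e-04,  1.95733307e-03,
       -6.14485727e-04,  4.24193161e-05]), 'joint_efforts': array([-1.08402783e-03, -5.84161377e+01,  2.93752563e+01,  7.01543793e+00,
        1.01608696e-02, -5.58239594e-05]), 'eef_pos': array([0.20057186, 0.64432416, 0.40382373]), 'ee_rot': array([ 3.14011732e+00, -1.32542422e-04, -3.01862744e-01]), 'force': array([ 1.48848479, -0.22520533, -0.07580017]), 'moment': array([-0.00854668,  0.00969108,  0.02087966]), 'width': 0.08760926545963378}
```

View pics/side0.png

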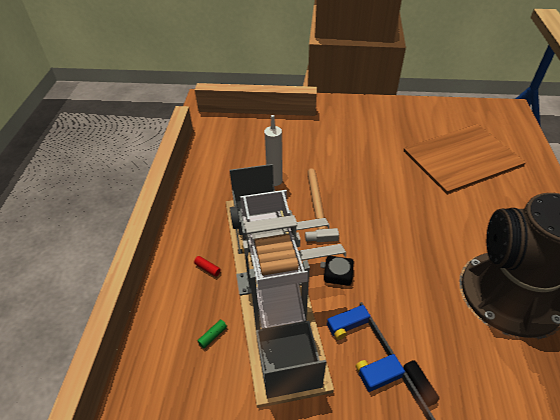

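View pics/top0.png

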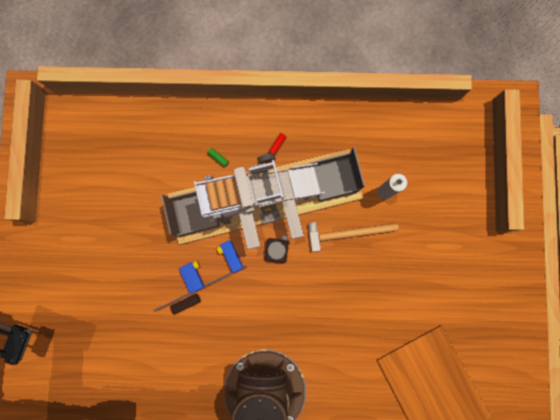

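```bash
cat > m.py <<'E'
from h import *
import sys
for n in('side','top'):
    f=np.load(f'pics/{n}.npz'); P=cloud(f)
    roi=(P[...,0]>.35)&(P[...,0]<.8)&(P[...,1]>-.4)&(P[...,1]<.4)
    for lo,hi in((.272,.282),(.265,.272),(.172,.188),(.124,.138),(.134,.146)):
        m=(roi&(P[...,2]>lo)&(P[...,2]<hi)).astype('u1')
        k,l,s,c=cv2.connectedComponentsWithStats(m)
        for i in range(1,k):
            if s[i,4]>40:
                p=P[l==i]; r=cv2.minAreaRect((p[:,:2]*1000).astype('f4'))
                print(n,lo,hi,s[i],np.round(p.mean(0),4),np.round(r[0]),np.round(r[1]),round(r[2],1))
    f2=f['frame']; x0,y0,w,h=(215,150,150,160) if n=='side' else (150,130,240,150)
    if n=='side': x0,y0,w,h=215,160,150,120
    cv2.imwrite(f'pics/{n}crop.png',cv2.resize(f2[y0:y0+h,x0:x0+w],None,fx=3.3,fy=3.3,interpolation=2))
E
python3 m.py
```

```text
side 0.272 0.282 [245 215  53  19 586] [0.5716 0.0584 0.2754] [572.  56.] [100.  32.] 15.8
side 0.265 0.272 [241 190  46  11 140] [ 0.5947 -0.0275  0.2692] [594. -25.] [96. 16.] 15.2
side 0.265 0.272 [258 273  38   8  63] [0.5515 0.1738 0.2661] [551. 174.] [67.  5.] 15.6
side 0.172 0.188 [265 127  18  15 107] [ 0.6047 -0.3399  0.1809] [ 608. -347.] [36. 47.] 74.5
side 0.172 0.188 [299 244  48  16 431] [0.4664 0.0466 0.1819] [467.  45.] [97. 38.] 13.7
side 0.124 0.138 [266 146  17   9  68] [ 0.6029 -0.3377  0.1303] [ 602. -341.] [46. 24.] 11.7
side 0.124 0.138 [230 166  43  10 164] [ 0.6577 -0.253   0.1311] [ 657. -253.] [114.  10.] 14.6
side 0.124 0.138 [297 218  33  12 231] [ 0.489  -0.0742  0.1326] [490. -76.] [77. 37.] 12.1
side 0.124 0.138 [252 229  31   7  63] [ 0.5945 -0.0374  0.1361] [593. -37.] [72. 14.] 16.9
side 0.124 0.138 [265 362  62  16 190] [0.5108 0.2853 0.131 ] [509. 285.] [115.   3.] 15.4
side 0.134 0.146 [266 143  17   9  59] [ 0.6027 -0.3381  0.14  ] [ 601. -341.] [46. 24.] 15.9
side 0.134 0.146 [230 164  43  10 138] [ 0.657  -0.2534  0.1392] [ 657. -254.] [113.  
[... 406 characters left out ...]
8 108] [ 0.6051 -0.3515  0.1845] [ 607. -357.] [45. 47.] 20.5
top 0.172 0.188 [237 207  23  42 457] [0.4716 0.0453 0.1804] [475.  47.] [110.  36.] 14.5
top 0.124 0.138 [277 167  26  72 698] [ 0.5467 -0.0631  0.1312] [550. -63.] [199.  45.] 9.7
top 0.134 0.146 [353 147  12  40  74] [ 0.6549 -0.2558  0.1403] [ 657. -255.] [115.   5.] 16.1
top 0.134 0.146 [277 170   9  22  55] [ 0.6138 -0.0362  0.1365] [611. -38.] [58. 14.] 15.2
top 0.134 0.146 [267 172  13  23 136] [ 0.6019 -0.0172  0.1422] [602. -13.] [62. 27.] 15.2
top 0.134 0.146 [279 193  18  46 188] [ 0.5166 -0.0604  0.1371] [513. -58.] [128.  43.] 4.3
top 0.134 0.146 [161 194   8  27  51] [0.5291 0.2871 0.1395] [529. 287.] [76.  5.] 15.5
```

View pics/sidecrop.png

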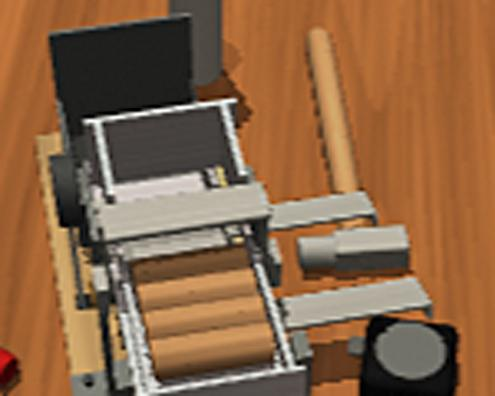

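View pics/topcrop.png

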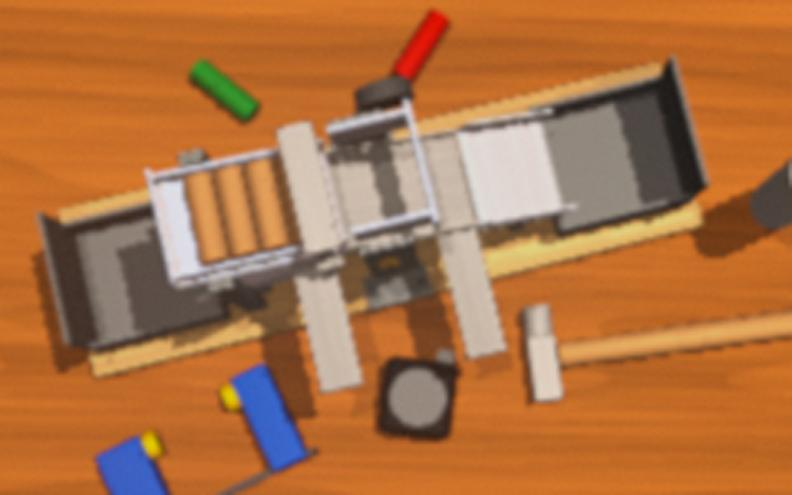

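The left tab is raised: in the side view it is at about (323,252), z = 0.181. The right tab is down at about (313,224), z = 0.132. So the gate feeds right now, and I must press the left tab. The four tan pegs behind the bar, at about (275,255) in the side view, are the ones meant. The red and green cylinders on the bench are look-alikes. The feeder's yaw is about 15.4°, with its origin near (0.584, 0.014). The tab and bar positions agree with the given sizes.

send_rows:
  motion:
    - {"offset":[0,0,-5],"turn":0}
    - {"offset":[2,2.5,-8],"turn":-8}
    - {"offset":[5,6.2,-8],"turn":-16}
    - {"offset":[8,10,-8],"turn":-24}
    - {"offset":[11,13.7,-8],"turn":-32.6}
    - {"offset":[14,17.4,-8],"turn":-32.6}
    - {"offset":[17,21.1,-8],"turn":-32.6}
    - {"offset":[20,24.8,-8],"turn":-32.6}
  hand: -1

```text
t: 0.9
eef_pos: [0.3181, 0.3462, 0.4845]
ee_rot: [3.142, 0.0, 0.268]
force: [0.8, 0.3, 0.5]
width: 0.029
```

```bash
cat > g.py <<'E'
from h import *
import sys
th=np.radians(15.4); Rf=np.array([[np.cos(th),-np.sin(th)],[np.sin(th),np.cos(th)]])
O=np.array([.572,.056])-Rf@[0,.044]
# args: feeder x,y mm, tip z mm, yaw offset deg wrt feeder
x,y,z,a=map(float,sys.argv[1:])
s=get_state(); p=s['eef_pos']; yaw=s['ee_rot'][2]
W=np.r_[O+Rf@[x/1000,y/1000],z/1000+.178]; d=(W-p)*100
c,q=np.cos(yaw),np.sin(yaw)
dy=-(15.4+a-np.degrees(yaw)); dy=(dy+180)%360-180
print('t',s['t'],'pos',p,'rpy',s['ee_rot'],'F',s['force'],'w',s['width'],'q',s['q'].round(2))
print('offset',np.round([c*d[0]+q*d[1],q*d[0]-c*d[1],-d[2]],2),'turn',round(dy,2),'feederxy',Rf.T@(p[:2]-O),'O',O)
E
python3 g.py -132 61 300 0
```

```text
t 0.9 pos [0.31808623 0.34616508 0.48447317] rpy [3.14154378e+00 1.85255425e-04 2.67617487e-01] F [0.83598809 0.26019029 0.50443589] w 0.028955423971314082 q [ 1.25 -0.03 -0.28 -0.   -1.32  0.59]
offset [ 3.61 33.01  0.65] turn -0.07 feederxy [-0.16774198  0.39117518] O [0.58368447 0.0135798 ]
```

send_rows:
  motion:
    - {"offset":[0.4,4.5,0],"turn":0}
    - {"offset":[0.9,9,0],"turn":0}
    - {"offset":[1.5,13.5,0],"turn":0}
    - {"offset":[2.0,18,0],"turn":0}
    - {"offset":[2.5,22.5,0],"turn":0}
    - {"offset":[3,27,0],"turn":0}
    - {"offset":[3.4,31,0],"turn":0}
    - {"offset":[3.6,33,0.6],"turn":0}

```text
t: 1.7
eef_pos: [0.4402, 0.0369, 0.4791]
ee_rot: [3.141, -0.001, 0.265]
force: [0.4, 0.5, -0.0]
width: 0.001
```

send_rows:
  motion:
    - {"offset":[0,0,0],"turn":0}
    - {"offset":[0,0,0],"turn":0}

```text
t: 1.9
eef_pos: [0.4397, 0.039, 0.4784]
ee_rot: [3.142, 0.001, 0.265]
force: [-0.1, 0.3, 0.3]
width: 0.0003
```

```bash
python3 g.py -132 61 190 0; python3 - <<'E'
from h import *
f=load('side'); cv2.imwrite('pics/s1.png',cv2.resize(f['frame'][100:340,180:480],None,fx=2,fy=2))
E
```

```text
t 1.9 pos [0.43968395 0.0390278  0.47835334] rpy [3.14152346e+00 8.15714589e-04 2.65431321e-01] F [-0.1150567   0.34153706  0.34953602] w 0.0003194172981003012 q [ 0.54 -0.08 -0.35 -0.   -1.31  1.3 ]
offset [1.000e-02 1.800e-01 1.104e+01] turn -0.19 feederxy [-0.13207237  0.06277452] O [0.58368447 0.0135798 ]
```

View pics/s1.png

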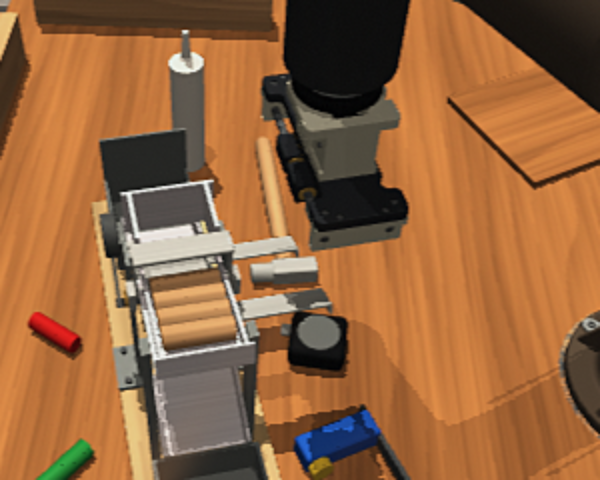

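send_rows:
  motion:
    - {"offset":[0,0.15,4],"turn":0}
    - {"offset":[0,0.15,8],"turn":0}
    - {"offset":[0,0.15,10.5],"turn":0}
    - {"offset":[0,0.15,11.5],"turn":0}
    - {"offset":[0,0.15,12.5],"turn":0}
    - {"offset":[0,0.15,13.2],"turn":0}
    - {"offset":[0,0.15,13.8],"turn":0}
    - {"offset":[0,0.15,14.2],"turn":0}

```text
t: 2.75
eef_pos: [0.4403, 0.0382, 0.3368]
ee_rot: [-3.141, -0.001, 0.267]
force: [-1.0, -0.4, 0.5]
width: 0.0006
```

send_rows:
  motion:
    - {"offset":[0,0,0.6],"turn":0}
    - {"offset":[0,0,1.2],"turn":0}
    - {"offset":[0,0,1.8],"turn":0}
    - {"offset":[0,0,2.3],"turn":0}
    - {"offset":[0,0,2.5],"turn":0}
    - {"offset":[0,0,2.5],"turn":0}

```text
t: 3.35
eef_pos: [0.4402, 0.038, 0.3138]
ee_rot: [3.141, -0.0, 0.268]
force: [-12.6, 1.1, 28.4]
width: 0.0005
```

send_rows:
  motion:
    - {"offset":[0,0,-4],"turn":0}
    - {"offset":[0,0,-9],"turn":0}
    - {"offset":[0,0,-14],"turn":0}
    - {"offset":[0,0,-18.5],"turn":0}
    - {"offset":[0,0,-18.5],"turn":0}

```text
t: 3.85
eef_pos: [0.4411, 0.038, 0.503]
ee_rot: [-3.141, -0.011, 0.268]
force: [0.7, 0.6, -1.4]
width: 0.0002
```

```bash
python3 g.py 0 42 310 90;python3 g.py 0 42 310 -90; python3 - <<'E'
from h import *
load('side');load('top')
E
python3 m.py | grep -E "0.172|0.124|0.272"
```

```text
t 3.85 pos [0.44113083 0.03797813 0.5030141 ] rpy [-3.14109317 -0.01082976  0.26758335] F [ 0.73260394  0.63283643 -1.42567425] w 0.00016175957113804168 q [ 0.54 -0.1  -0.3   0.   -1.35  1.3 ]
offset [13.1   1.92  1.5 ] turn -90.07 feederxy [-0.13095618  0.06137831] O [0.58368447 0.0135798 ]
t 3.85 pos [0.44113083 0.03797813 0.5030141 ] rpy [-3.14109317 -0.01082976  0.26758335] F [ 0.73260394  0.63283643 -1.42567425] w 0.00016175957113804168 q [ 0.54 -0.1  -0.3   0.   -1.35  1.3 ]
offset [13.1   1.92  1.5 ] turn 89.93 feederxy [-0.13095618  0.06137831] O [0.58368447 0.0135798 ]
side 0.272 0.282 [245 215  53  19 587] [0.5716 0.0583 0.2755] [572.  57.] [100.  30.] 14.7
side 0.265 0.272 [241 190  49  32 234] [ 0.5902 -0.014   0.2695] [587.  -0.] [96. 71.] 16.3
side 0.172 0.188 [265 128  18  13 107] [ 0.6054 -0.3407  0.1811] [ 605. -345.] [38. 46.] 86.8
side 0.172 0.188 [288 201  43  19 526] [ 0.4948 -0.0717  0.1809] [498. -72.] [94. 37.] 12.7
side 0.172 0.188 [250 211  34  11 205] [ 0.5956 -0.0466  0.1823] [595. -46.] [75. 20.] 10.8
side 0.124 0.138 [266 145  17  10  69] [ 0.6031 -0.338
[... 158 characters left out ...]
255  36  21 483] [0.4559 0.0457 0.1315] [457.  44.] [75. 35.] 14.3
side 0.124 0.138 [265 363  62  15 186] [0.5096 0.285  0.1311] [509. 285.] [115.   3.] 15.0
top 0.272 0.282 [233 167  20  39 362] [0.5743 0.0555 0.2754] [573.  56.] [99. 28.] 15.7
top 0.265 0.272 [249 160  27  11  61] [0.6268 0.0028 0.2694] [630.   8.] [66. 26.] 89.7
top 0.265 0.272 [263 180  19  19  52] [ 0.5593 -0.0258  0.2689] [568. -17.] [41. 47.] 8.3
top 0.172 0.188 [276 167  28  71 762] [ 0.5426 -0.0612  0.1808] [547. -60.] [194.  35.] 15.0
top 0.172 0.188 [261 169  15  14  42] [ 0.6248 -0.0097  0.1758] [616.  -5.] [33. 35.] 16.3
top 0.172 0.188 [388 174  19  18  97] [ 0.6035 -0.3531  0.1842] [ 607. -355.] [46. 46.] 44.9
```

send_rows:
  motion:
    - {"offset":[0,0,0],"turn":8.5}
    - {"offset":[0,0,0],"turn":17}
    - {"offset":[0,0,0],"turn":25.5}
    - {"offset":[0,0,0],"turn":34}
    - {"offset":[3,0.5,0],"turn":42.5}
    - {"offset":[6,1,0],"turn":51}
    - {"offset":[10,1.5,0],"turn":59.5}
    - {"offset":[13.1,1.9,0],"turn":68}

```text
t: 4.75
eef_pos: [0.5732, 0.0545, 0.4944]
ee_rot: [3.139, 0.001, -0.926]
force: [0.7, 0.4, -0.9]
width: 0.0002
```

send_rows:
  motion:
    - {"offset":[0,0,0],"turn":8}
    - {"offset":[0,0,0],"turn":16}
    - {"offset":[0,0,0],"turn":22}
    - {"offset":[0,0,0],"turn":22}
    - {"offset":[0,0,0],"turn":22}

```text
t: 5.25
eef_pos: [0.5715, 0.0543, 0.4954]
ee_rot: [3.14, -0.0, -1.3]
force: [-0.0, -1.3, 0.8]
width: 0.0005
```

```bash
python3 g.py 0 42 280 -90; python3 - <<'E'
from h import *
f=load('side'); cv2.imwrite('pics/s2.png',cv2.resize(f['frame'][100:340,180:480],None,fx=2,fy=2))
E
```

```text
t 5.25 pos [0.57148191 0.05428116 0.49536835] rpy [ 3.13953146e+00 -1.70086859e-04 -1.30047899e+00] F [-0.04158053 -1.27731566  0.84869074] w 0.000487568943169026 q [ 0.44  0.15 -0.07 -0.   -1.36 -0.16]
offset [ 0.05 -0.1   3.74] turn 0.09 feederxy [-0.00095594  0.04248046] O [0.58368447 0.0135798 ]
```

View pics/s2.png

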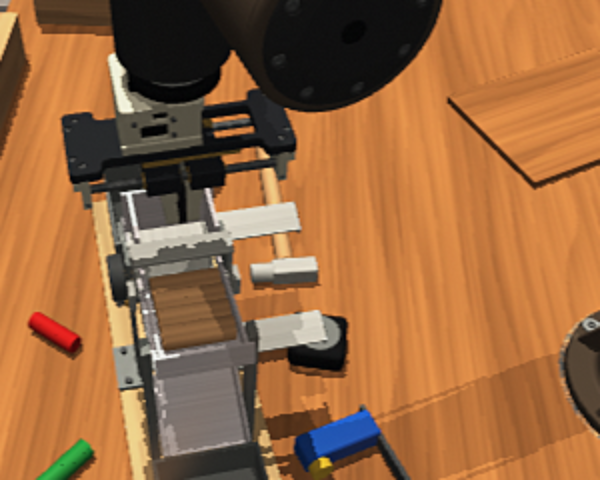

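The gate is over: the right tab is raised and the left one is down. The closed fingertips are centred over the bar, and the pegs are still held.

send_rows:
  motion:
    - {"offset":[0,0,1.5],"turn":0}
    - {"offset":[0,0,3],"turn":0}
    - {"offset":[0,0,3.8],"turn":0}
    - {"offset":[0,0,4.3],"turn":0}
    - {"offset":[0,0,4.8],"turn":0}
    - {"offset":[0,0,5.3],"turn":0}
    - {"offset":[0,0,5.6],"turn":0}
    - {"offset":[0,0,5.8],"turn":0}

```text
t: 6.1
eef_pos: [0.5716, 0.0542, 0.4388]
ee_rot: [-3.141, -0.0, -1.303]
force: [-0.7, -0.4, 1.8]
width: 0.0006
```

send_rows:
  motion:
    - {"offset":[0,0,0.1],"turn":0}
    - {"offset":[0,0,0.1],"turn":0}
    - {"offset":[0,0,0.1],"turn":0}

```text
t: 6.4
eef_pos: [0.5715, 0.0543, 0.4376]
ee_rot: [3.142, 0.0, -1.304]
force: [1.0, 0.0, -0.2]
width: 0.0007
```

send_rows:
  motion:
    - {"offset":[0,0,0.1],"turn":0}
    - {"offset":[0,0,0.2],"turn":0}
    - {"offset":[0,0,0.2],"turn":0}

```text
t: 6.7
eef_pos: [0.5714, 0.0543, 0.4368]
ee_rot: [-3.141, -0.0, -1.303]
force: [-3.2, 0.9, 7.7]
width: 0.0009
```

send_rows:
  motion:
    - {"offset":[0,0,0.1],"turn":0}
    - {"offset":[0,0,0.1],"turn":0}
    - {"offset":[0,0,0.1],"turn":0}

```text
t: 7.0
eef_pos: [0.5713, 0.0542, 0.4367]
ee_rot: [-3.14, -0.0, -1.303]
force: [-4.4, 1.3, 13.5]
width: 0.0005
```

The height has stopped changing while the force climbs to 13.5 N, so the bar is on its end stop. Retreating.

send_rows:
  motion:
    - {"offset":[0,0,-2],"turn":0}
    - {"offset":[0,0,-6],"turn":0}
    - {"offset":[0,0,-10],"turn":0}
    - {"offset":[0,3,-12],"turn":0}
    - {"offset":[0,7,-12],"turn":0}
    - {"offset":[0,11,-12],"turn":0}
    - {"offset":[0,12,-12],"turn":0}
    - {"offset":[0,12,-12],"turn":0}

```text
t: 7.8
eef_pos: [0.4542, 0.022, 0.5556]
ee_rot: [-3.139, 0.001, -1.303]
force: [0.3, 0.2, 0.1]
width: 0.0004
```

send_rows:
  motion:
    - {"offset":[0,0,0],"turn":0}
    - {"offset":[0,0,0],"turn":0}
    - {"offset":[0,0,0],"turn":0}
    - {"offset":[0,0,0],"turn":0}
    - {"offset":[0,0,0],"turn":0}
    - {"offset":[0,0,0],"turn":0}
    - {"offset":[0,0,0],"turn":0}
    - {"offset":[0,0,0],"turn":0}

```text
t: 8.6
eef_pos: [0.4558, 0.0226, 0.5547]
ee_rot: [-3.142, -0.0, -1.304]
force: [0.1, 0.0, -0.9]
width: 0.0006
```

```bash
python3 - <<'E'
from h import *
f=load('side'); g=load('top'); cv2.imwrite('pics/s3.png',cv2.resize(f['frame'][150:420,180:400],None,fx=2.2,fy=2.2))
P=cloud(f); m=(np.hypot(P[...,0]-.572,P[...,1]-.056)<.012); print('bar z',np.nanmedian(P[m][:,2]), np.nanmax(P[m][:,2]))
E
python3 m.py | grep -E "0.172|0.124"
```

```text
bar z 0.25753348260907016 0.2621613744987431
side 0.172 0.188 [265 129  17  12 103] [ 0.6071 -0.3392  0.1814] [ 609. -344.] [25. 45.] 72.0
side 0.172 0.188 [288 201  43  19 541] [ 0.4955 -0.0715  0.181 ] [497. -72.] [93. 37.] 15.8
side 0.172 0.188 [250 211  36  16 388] [ 0.5932 -0.0409  0.1799] [592. -43.] [79. 34.] 10.0
side 0.124 0.138 [266 145  17  10  64] [ 0.6029 -0.3383  0.1308] [ 601. -341.] [46. 23.] 16.7
side 0.124 0.138 [230 166  43  10 164] [ 0.6551 -0.2537  0.131 ] [ 657. -253.] [114.  11.] 16.3
side 0.124 0.138 [309 256  35  20 490] [0.4566 0.0458 0.1316] [457.  45.] [76. 36.] 14.6
side 0.124 0.138 [297 283  11  19  51] [0.5063 0.121  0.1307] [508. 119.] [ 9. 43.] 32.4
side 0.124 0.138 [265 363  62  15 196] [0.5107 0.2853 0.1308] [509. 285.] [115.   3.] 15.2
top 0.172 0.188 [276 167  27  71 763] [ 0.5431 -0.0611  0.1808] [548. -60.] [195.  34.] 14.7
top 0.172 0.188 [388 174  13  18  63] [ 0.6011 -0.3429  0.183 ] [ 601. -345.] [46. 24.] 24.4
```

View pics/s3.png

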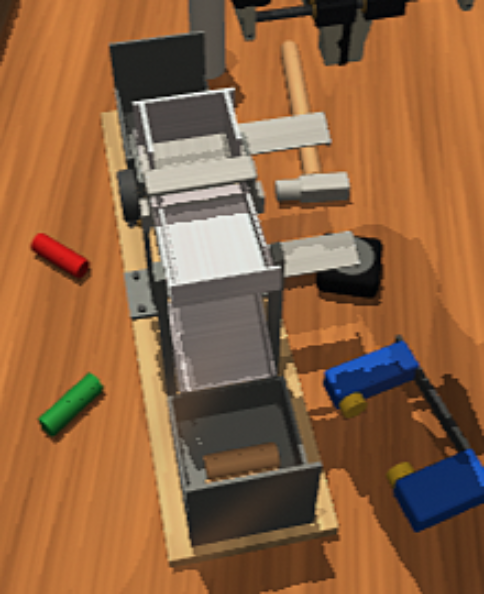

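The ramp is empty and the bar is at z = 0.258. In the left tray I can see one peg, at about (240,460) in the crop. The outer wall may hide the others, so I'll wait and check from the top.

send_rows:
  motion:
    - {"offset":[0,-1,0],"turn":0}
    - {"offset":[0,0,0],"turn":0}
    - {"offset":[0,0,0],"turn":0}
    - {"offset":[0,0,0],"turn":0}
    - {"offset":[0,0,0],"turn":0}
    - {"offset":[0,0,0],"turn":0}
    - {"offset":[0,0,0],"turn":0}
    - {"offset":[0,0,0],"turn":0}

```text
t: 9.5
eef_pos: [0.4558, 0.0226, 0.5546]
ee_rot: [3.142, -0.0, -1.304]
force: [0.0, 0.5, -0.1]
width: 0.0003
```

```bash
python3 - <<'E'
from h import *
g=load('top'); f=load('side')
a=cv2.resize(g['frame'][140:260,150:310],None,fx=4,fy=4,interpolation=2)
b=cv2.resize(f['frame'][320:400,240:340],None,fx=1.6,fy=1.6)
cv2.imwrite('pics/t4.png',a)
th=np.radians(15.4); R=np.array([[np.cos(th),-np.sin(th)],[np.sin(th),np.cos(th)]])
for n,h in(('top',g),('side',f)):
    P=cloud(h); L=(P[...,:2]-[.5837,.0136])@R; hsv=cv2.cvtColor(h['frame'],cv2.COLOR_BGR2HSV)
    wood=(hsv[...,1]>70)&(hsv[...,0]<25)
    m=wood&(abs(L[...,0])<.052)&(abs(L[...,1])<.285)&(P[...,2]>.028)
    print(n,m.sum())
    k,l,s,c=cv2.connectedComponentsWithStats(m.astype('u1'))
    for i in range(1,k):
        if s[i,4]>8: q=l==i; print(s[i],np.round(L[q].min(0),3),np.round(L[q].max(0),3),np.round([P[q][:,2].min(),P[q][:,2].max()],3))
E
```

```text
top 236
[268 168   5   3  11] [ 0.038 -0.04 ] [ 0.043 -0.029] [0.179 0.229]
[161 197  26  16 135] [0.006 0.232] [0.052 0.281] [0.029 0.145]
side 1099
[291 160   6   9  15] [-0.04   0.078] [-0.032  0.084] [0.443 0.461]
[247 256   3  13  14] [0.05  0.016] [0.052 0.021] [0.102 0.15 ]
[258 320  17  21 170] [0.02  0.139] [0.052 0.162] [0.029 0.086]
[273 351  35  19 437] [-0.037  0.204] [0.038 0.278] [0.028 0.144]
[270 371  38  25 371] [-0.022  0.28 ] [0.051 0.283] [0.028 0.118]
```

View pics/t4.png

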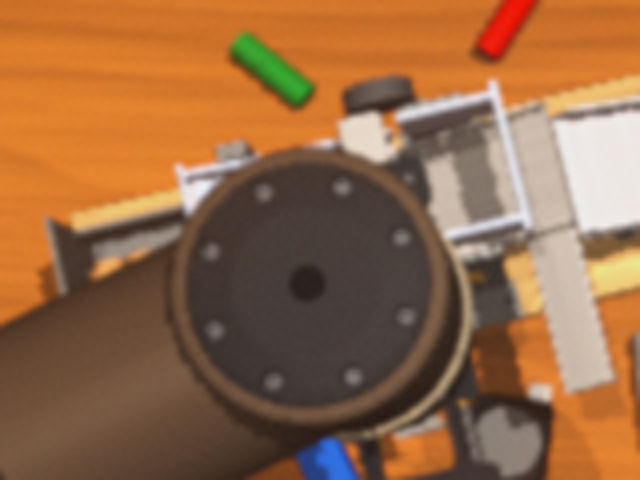

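send_rows:
  motion:
    - {"offset":[4,1.1,0],"turn":0}
    - {"offset":[8,2.2,0],"turn":0}
    - {"offset":[12.5,3.5,0],"turn":0}
    - {"offset":[17,4.8,0],"turn":0}
    - {"offset":[21.5,6,0],"turn":0}
    - {"offset":[26,7.2,0],"turn":0}
    - {"offset":[30,8.4,0],"turn":0}
    - {"offset":[33,9.2,0],"turn":0}

```text
t: 10.4
eef_pos: [0.4538, -0.3225, 0.5544]
ee_rot: [3.141, 0.0, -1.305]
force: [1.3, 0.2, 0.3]
width: 0.0006
```

```bash
python3 - <<'E'
from h import *
g=load('top')
a=cv2.resize(g['frame'][140:260,150:310],None,fx=4,fy=4,interpolation=2)
cv2.imwrite('pics/t5.png',a)
E
```

```text
(no output)
```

View pics/t5.png

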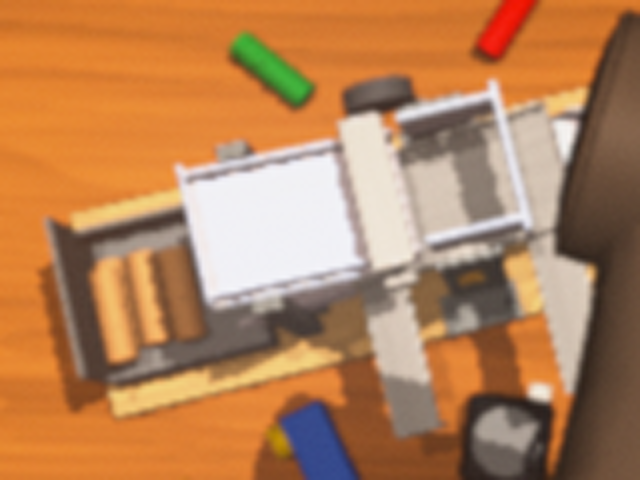

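Three pegs are visible side by side in the left tray, at about (112,310), (148,300) and (180,295) in the crop. I'll find the fourth with depth.

```bash
python3 - <<'E'
from h import *
th=np.radians(15.4); R=np.array([[np.cos(th),-np.sin(th)],[np.sin(th),np.cos(th)]])
g=load('top'); f=load('side'); w=load('wrist')
for h in(g,f):
    P=cloud(h); L=(P[...,:2]-[.5837,.0136])@R
    for x0 in(-.03,-.01,.01,.03):
        r=[]
        for y in np.arange(.155,.285,.006):
            m=(abs(L[...,0]-x0)<.01)&(abs(L[...,1]-y)<.003)&(P[...,2]<.2)
            r.append(int(round(np.nanmedian(P[m][:,2])*1000)) if m.sum()>1 else -1)
        print(x0,r)
cv2.imwrite('pics/c6.png',np.hstack([cv2.resize(f['frame'][290:400,230:350],None,fx=4,fy=4,interpolation=2)]))
E
```

```text
-0.03 [-1, -1, 22, 23, 22, 23, 23, 22, 22, 41, 43, 43, 40, 43, 44, 43, 38, 64, 67, 68, 100, 139]
-0.01 [-1, -1, -1, 23, -1, 20, 24, -1, 22, 43, 45, 45, 36, 43, 47, 45, 40, 65, 68, 71, 104, 138]
0.01 [-1, -1, -1, -1, -1, -1, -1, -1, 24, 40, 44, 45, 38, 44, 46, 45, 42, 66, 71, 68, 98, 141]
0.03 [-1, -1, -1, -1, -1, -1, -1, -1, 24, 42, 45, 45, 38, 43, 45, 44, 38, 46, 67, 48, 97, 139]
-0.03 [84, 46, 23, 23, 23, 23, 23, 23, -1, 43, 46, 46, 41, 43, -1, -1, -1, -1, -1, -1, 141, 86]
-0.01 [83, 46, 24, 24, 23, 23, 24, 24, -1, 43, 47, 46, 42, 44, -1, -1, -1, -1, -1, -1, 141, 88]
0.01 [84, 49, 23, 24, 23, 23, 23, 24, -1, 44, 46, 46, 41, 44, 46, -1, -1, -1, -1, -1, 141, 85]
0.03 [83, 50, 22, 23, 23, 23, 24, 23, 23, 25, 46, 45, 40, 43, -1, -1, -1, -1, -1, -1, 140, 88]
```

View pics/c6.png

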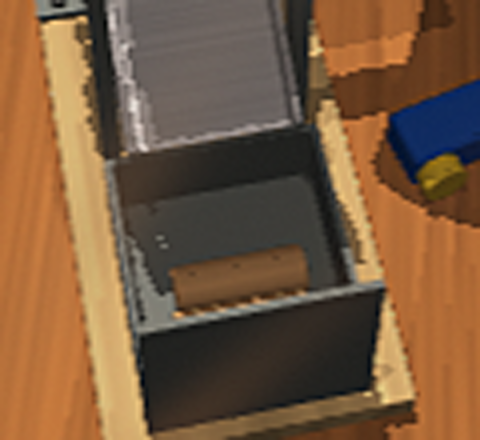

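The outermost peg's top is at z ≈ 0.068, while the others' tops are at 0.046. It rests as a second layer on the hidden fourth peg, so all four are in the tray. Its centre is at about 0.04 m in the tray frame, inside the 0.07 m limit. I'll wait a little longer to confirm nothing moves, then hand in.

send_rows:
  motion:
    - {"offset":[0,0,0],"turn":0}
    - {"offset":[0,0,0],"turn":0}
    - {"offset":[0,0,0],"turn":0}
    - {"offset":[0,0,0],"turn":0}
    - {"offset":[0,0,0],"turn":0}
    - {"offset":[0,0,0],"turn":0}
    - {"offset":[0,0,0],"turn":0}
    - {"offset":[0,0,0],"turn":0}

```text
t: 11.4
eef_pos: [0.4541, -0.32, 0.5547]
ee_rot: [3.142, -0.0, -1.304]
force: [0.1, 0.6, -0.3]
width: 0.0008
```

```bash
python3 - <<'E'
from h import *
o=np.load('pics/top.npz')['frame'].astype(int); g=load('top')['frame'].astype(int)
d=abs(o-g)[170:245,155:260].max(); print('tray change',d)
if d<40: print(job_done())
E
```

```text
tray change 75
```

```bash
python3 - <<'E'
from h import *
o=np.load('pics/top.npz')['frame'].astype(int); g=load('top')['frame'].astype(int)
e=load('top')['frame'].astype(int)
for a in(o,e):
    d=abs(a-g).max(2); t=d[170:245,155:260]; i=np.argwhere(t>30)+[170,155]; print(t.max(),len(i),i[:12].tolist(),(d>30).sum())
E
```

```text
6 0 [] 0
6 0 [] 0
```

send_rows:
  motion:
    - {"offset":[0,0,0],"turn":0}
    - {"offset":[0,0,0],"turn":0}
    - {"offset":[0,0,0],"turn":0}
    - {"offset":[0,0,0],"turn":0}
    - {"offset":[0,0,0],"turn":0}
    - {"offset":[0,0,0],"turn":0}
    - {"offset":[0,0,0],"turn":0}
    - {"offset":[0,0,0],"turn":0}

```text
t: 12.35
eef_pos: [0.4542, -0.32, 0.5547]
ee_rot: [-3.142, 0.0, -1.304]
force: [0.4, -0.3, 0.3]
width: 0.0001
```

```bash
python3 - <<'E'
from h import *
o=np.load('pics/top.npz')['frame'].astype(int); g=load('top')['frame'].astype(int)
d=abs(o-g)[170:245,155:260].max(); print('tray change',d)
if d<30: print(job_done())
E
```

```text
tray change 5
the job is handed in; nothing more can be done
None
```

I handed the job in at about 12.4 s. The gate is rocked over to the left, the blade stop is fully down, and all four pegs are in the left tray as far as I could check. No verdict was reported.

**What I did:** The left tab was the raised one, so the gate was set for the right tray. I pressed the left tab with the closed fingertips. Then I turned the gripper 90° so it stayed within the bar's width and pressed the bar down to its end stop. Finally I moved the arm up and well clear to the right.

**Last checks:**
- **Gate:** the left tab is at z = 0.131 and the right tab at 0.181, which match the given down and raised heights.
- **Blade stop:** the bar's upper face reads z = 0.258, its fully-down height.
- **Pegs:** the ramp is empty. I saw three pegs in the left tray. The fourth is hidden; I inferred it from the outermost peg's top at about z = 0.068 against 0.046 for the others, which means it lies on another peg.
- **Rest:** the first stillness check failed, with a pixel change of 75 in the tray area. I didn't find the cause; a moving arm shadow is possible. The next two checks, one of them after 0.8 s more, showed changes of only 5 to 6.

The tab press peaked at about 28 N at the end because the fingertips pushed against the gate's stop. I did not measure the bystanders again after the moves; the planned path kept well above them.

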